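# Tip the spacer tray for the scoop

## Task

Tip the tilting tray that holds the three steel spacers: lift its bar until the tray stands at about 25 degrees and all three spacers have slid down and lie together at its low end, where the scoop can gather them. Let go and leave the tray standing tilted, with the spacers still in it.

Things in the scene. Friction and masses are not known exactly. Their poses are not given: they have to be found in the camera images.
- tray (a joint): tilt in rad of the aluminium tray with the spacers: 0 level (start), grows as the bar is lifted, stop at 0.70. It is hinged at its low end on a fixed dark steel stand 190 by 110 mm, 8 mm high. The hinge is stiff: the tray stays where it is left; lifting takes 5 to 8 N. The spacers start to slide at 9 to 14 degrees. A second tray like it is nearby, level or partly tilted, but empty: not this one
- tray_bar (a point): middle of the level round steel bar to lift the tray by: 10 mm thick, 72 mm long between its two arms, 85 mm above the bench at the start, 25 mm beyond the tray's end wall and 28 mm above its rim, free for fingers on both sides. Axes turn with the tray: x along the tray from hinge to bar, y along the bar, z square up from the tray's floor
- tray_hinge (a point): point of the hinge axis below the middle of the tray's low end wall (outer face), 30 mm above the bench; axes as the bar's. The bar lies at x = 193, z = 55 mm from here, so it moves on an arc of 201 mm radius, up and back towards the low end. The tray's outside runs from x = 0 to 168, y = -40 to 40, z = 0 to 27 mm; walls 4 mm, floor 3 mm thick
- spacer1_center (a point): a plain round steel spacer, 24 mm diameter, 16 mm high, 50 g or so, lying loose and flat in the tray; this point is its centre, half-way up
- spacer2_center (a point): a plain round steel spacer, 24 mm diameter, 16 mm high, 50 g or so, lying loose and flat in the tray; this point is its centre, half-way up
- spacer3_center (a point): a plain round steel spacer, 24 mm diameter, 16 mm high, 50 g or so, lying loose and flat in the tray; this point is its centre, half-way up
Not all that is in view belongs to the job. What is shaped like the part that bears tray but pink is not meant.

How it is judged (in metres and radians):
At the end, for the whole second after the job is handed in: The tray stands still by itself, tilted 25 degrees give or take 10 (15 to 35), and the centres of all three spacers lie inside it within 68 mm of the inner face of its low end wall (value of joint tray between 0.262 and 0.611 rad and velocity of joint tray between -0.03 and 0.03 rad/s and x of spacer1_center in the frame of tray_bar between -0.193 and -0.121 m and y of spacer1_center in the frame of tray_bar between -0.036 and 0.036 m and z of spacer1_center in the frame of tray_bar between -0.056 and -0.012 m and x of spacer2_center in the frame of tray_bar between -0.193 and -0.121 m and y of spacer2_center in the frame of tray_bar between -0.036 and 0.036 m and z of spacer2_center in the frame of tray_bar between -0.056 and -0.012 m and x of spacer3_center in the frame of tray_bar between -0.193 and -0.121 m and y of spacer3_center in the frame of tray_bar between -0.036 and 0.036 m and z of spacer3_center in the frame of tray_bar between -0.056 and -0.012 m); the robot touches nothing.
It also fails if it takes over 38 s, if anything falls off the work surface, if the arm or the gripper's body presses on something with over 40 N, if the wrist force passes 120 N, or if a joint passes its speed limit or range.

## Robot

A 6-joint arm with a two-finger parallel gripper is mounted at the origin on the work surface. World frame = base frame: x ahead of the robot, y to its left, z up, the work surface at z = 0. Lengths are in mm, angles in rad, forces in N, time in s.
With the tool pointing down it reaches from about 275 to 1000 mm from the base axis. Payload 8.4 kg.
Tool frame: the origin (TCP) lies at the very end of the fingers, on their centre line; the grasp point (between the pads) lies 19 mm behind it; z points along the fingers, y is the direction in which the jaws open and shut (so a half turn about z gives the same grasp; the last joint's range is limited). The gripper opens to 85 mm and grips with 20 to 120 N. Pads are 22 mm wide; open, the fingers measure 114 mm over their backs; the gripper's body (76 mm by 85 mm) begins 54 mm behind the grasp point. The pads swing forward as they close: fully open they stand 13 mm farther back than shut.
Start: joints at [1.304, 0.353, 1.633, -0, 1.155, -0.002], TCP at [163.571, 603.218, 231.281] pointing down, gripper open.
Joint ranges: [-2.63, 2.63], [-0.92, 2.1], [0.06, 2.66], [-1.3, 4.44], [0, 2.69], [-3.02, 3.02]. Speed limits (rad/s): [2.22, 2.22, 2.79, 3.14, 3.14, 3.14].

## Interface

Orientations are given as [roll, pitch, yaw] about the fixed x, y, z axes, in that order (R = Rz(yaw) Ry(pitch) Rx(roll)).
In Python, from rig import r, vision gives the robot as it stands.
- The arm moves only by the tool move_arm, never from a script. Its argument "series" is text: rows parted by semicolons, each of 7 numbers parted by spaces: the closure, from -1 (fully open) to 1 (shut), then the shift along the tool's x, y, z in units of 40 mm (1.0 is 40 mm), then the turn, a rotation vector about the tool's x, y, z in degrees. In form: grip tx ty tz ax ay az; .... A call has 1 to 20 rows; each row shifts and turns the pose as measured when the row begins, along the tool's axes as they then stand; what a row does not reach is not made up. A row lasts 1/8 s, in which the tool goes at most 62.5 mm and 10.7 degrees, less where a joint would pass 70% of its speed; a pose out of reach is approached as far as the arm can. A call is refused whole if a number of a shift passes 1 or a number of a turn 10.7, either way. A call with a gripper value outside its range is refused whole. The fingers move at their own pace and stop on an object; "grip_force" is the grip in N (left out, the last holds). Time passes only in rows, so rows that do not move let the fingers close. It gives the time, the measured TCP pose, the force and the opening at its end, in the units of the state.
- r.sense(): the state, without advancing time (a new reading comes with each control period).
- vision.grab_frame(name): name is "scene" or "side" or "wrist"; returns the picture (384x512x3 uint8, red, green, blue); there is no depth.
- vision.camera_params(name): a dict with "fx", "fy", "cx", "cy" (pixels), "position" and "rotation" of the camera in the world. Camera axes: x right, y up, looking along -z (the intrinsics and any distortion apply to the point x, -y, -z); pixel columns grow to the right and rows downward; lengths in mm; the calibration is good to about 2 mm. A picture is of the moment at which its call begins: read the wrist's pose just before it. camera_params takes no time and is no camera call; for the wrist camera it gives the pose at the moment of the call.
- r.sign_off(): hands the job in, once; it reports no verdict.
The state is a dict: "clock": time; "qpos": joint angles; "qvel": joint speeds; "joint_efforts": joint torques, N m; "eef_pos": TCP position; "tcp_rot": TCP orientation; "contact_force": force on the tool from outside, world axes, zero at the start; "wrist_torque": the same for the moment, N m; "opening": opening from 0.0 (shut) to 1.0 (fully open).
Only numpy, scipy, OpenCV 4.12 (cv2) and the standard library are available. Lean on these libraries where they do the work, as an engineer would, in place of code of your own. Each camera call takes 0.05 s, during which the arm holds its last target. There are 200 camera calls.

## Working session

There is one attempt and no reset: what is moved stays moved. The work goes in short steps, Python scripts to look and compute and a tool call to move; the robot and the scene stay as the last step left them, time stands still between calls to the robot, and variables do not carry over. Pictures are saved under pics/ and viewed, about 8 in all and at most 12, crops included, and the job is handed in when it is done.

Besides the shell and the picture viewer there is one more tool, called after "Call:" as name(argument=value, ...) on one line, values as JSON. move_arm: Moves the arm, as the interface text tells. Its arguments: {"type":"object","properties":{"series":{"type":"string"},"grip_force":{"type":"number"}},"required":["series"]}

```bash
mkdir -p pics; python3 - <<'E'
from rig import r, vision
import cv2,numpy as np
for n in("scene","side"):
    f=vision.grab_frame(n); cv2.imwrite(f"pics/{n}0.png",cv2.resize(f[:,:,::-1],None,fx=1.5,fy=1.5))
    print(n,vision.camera_params(n))
print(r.sense())
E
```

```text
scene {'fx': 353.16594608646875, 'fy': 353.16594608646875, 'cx': 254.82118928828467, 'cy': 188.04253528425883, 'position': array([1070.24952427,  -77.40355785,  730.04281408]), 'rotation': array([0.82461501, 0.02121362, 1.39618154])}
side {'fx': 379.2237064330666, 'fy': 379.2237064330666, 'cx': 261.40141764452954, 'cy': 189.04452068478008, 'position': array([349.48247565, 800.06542857, 726.39618802]), 'rotation': array([ 0.85244657,  0.01574982, -3.11734421])}
{'clock': 0.1, 'qpos': array([ 1.30359249e+00,  3.53577571e-01,  1.63408356e+00, -3.97457077e-05,
        1.15519690e+00, -2.39950412e-03]), 'qvel': array([ 0.00094182, -0.0007123 , -0.00193393, -0.00061804, -0.00192165,
        0.00021994]), 'joint_efforts': array([ 1.18269811e-03, -6.06359911e+01, -3.42816961e+01,  1.32723549e-04,
        3.95367388e-03,  1.41432125e-05]), 'eef_pos': array([163.4706808 , 602.7867656 , 230.62739724]), 'tcp_rot': array([-3.14032720e+00,  3.33056414e-05,  2.87680441e+00]), 'contact_force': array([ 0.35652895, -0.24512077,  0.12794493]), 'wrist_torque': array([-0.02437383, -0.01413575,  0.02899324]), 'opening': 1.0013741565461396}
```

View pics/scene0.png

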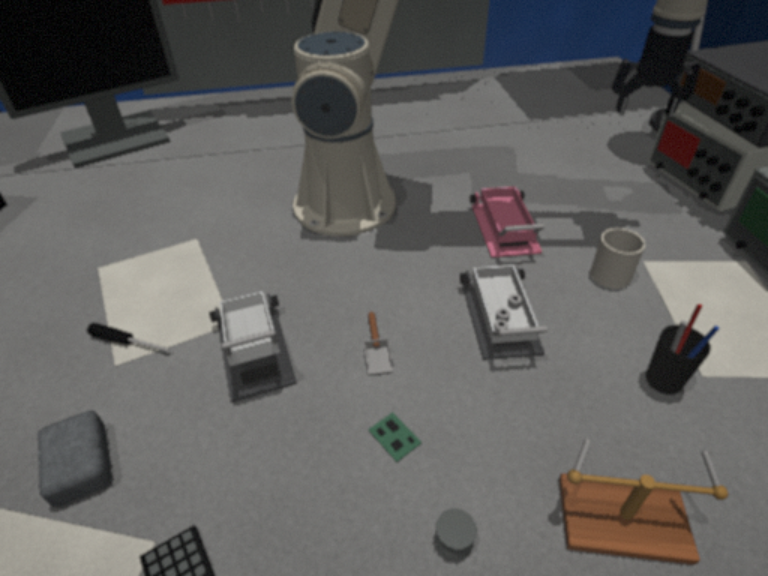

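View pics/side0.png

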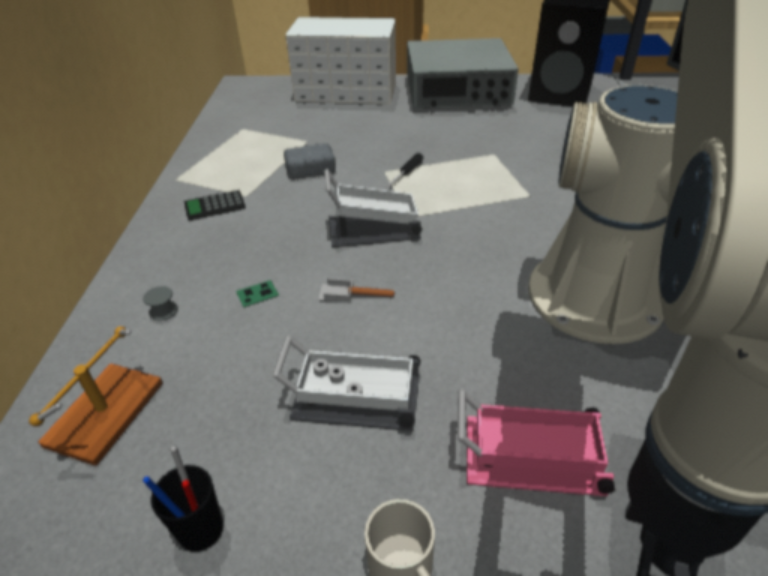

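Candidates (1.5× pixels): the grey tray with three spacers, scene (505,305) / side (355,380), is the one to lift. The others are an empty, tilted grey tray at scene (250,330) / side (372,200), and a pink decoy at scene (505,220) / side (540,445). I'll check the choice in a close crop.

```bash
python3 - <<'E'
from rig import r, vision
import cv2,numpy as np
a=vision.grab_frame("scene")[165:245,295:375,::-1]
b=vision.grab_frame("side")[215:295,175:295,::-1]
a=cv2.resize(a,None,fx=4,fy=4,interpolation=cv2.INTER_CUBIC);b=cv2.resize(b,None,fx=4,fy=4,interpolation=cv2.INTER_CUBIC)
im=cv2.convertScaleAbs(np.hstack([a,b[:, :480]]),alpha=1.3)
cv2.imwrite("pics/crop.png",im)
E
```

```text
(no output)
```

View pics/crop.png

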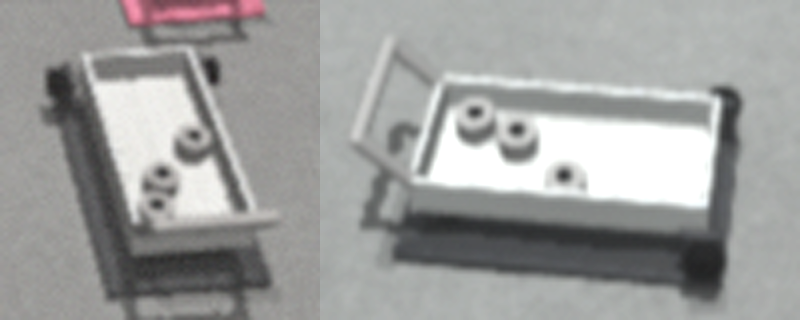

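The crop shows three spacers in this tray. The bar runs from (392,42) to (356,138) in the side half, and the wall corners are clear. I'll fit the tray pose next.

```bash
cat > h.py <<'E'
import numpy as np
from scipy.spatial.transform import Rotation as R
from rig import r, vision
def proj(n,P):
    c=vision.camera_params(n); q=R.from_euler('xyz',c['rotation']).inv().apply(np.atleast_2d(P)-c['position'])
    return np.c_[c['cx']+c['fx']*q[:,0]/-q[:,2], c['cy']+c['fy']*-q[:,1]/-q[:,2]]
def world(p,M,tilt=0.):   # p=(x,y,yaw) of hinge, M in tray frame
    return R.from_euler('ZY',[p[2],-tilt]).apply(M)+[p[0],p[1],30]
E
python3 - <<'E'
from h import *
from scipy.optimize import least_squares
c=np.array
M=c([[0,-40,27],[0,40,27],[168,40,27],[193,38,60]])
S=c([[82,53],[195,50],[255,210],[280,213]])/4+[295,165]
M2=c([[168,-40,27],[168,40,27],[0,-40,27],[0,40,27],[193,-38,58],[193,38,58]])
D=(c([[445,75],[413,183],[722,95],[716,207],[392,42],[356,138]])-[320,0])/4+[175,215]
f=lambda p:np.r_[(proj("scene",world(p,M))-S).ravel(),(proj("side",world(p,M2))-D).ravel()]
s=least_squares(f,[400,200,0.])
print(s.x,np.round(f(s.x).reshape(-1,2),1)); print(world(s.x,[[193,0,55]]))
E
```

```text
[ 3.44027940e+02  2.52769306e+02 -9.45374102e-02] [[-0.6 -0.8]
 [-1.6 -2. ]
 [ 0.7  0.9]
 [-0.9 -1.4]
 [-0.9  0.2]
 [-1.2  0.1]
 [ 0.5  0.8]
 [-1.3  0.6]
 [ 0.1 -0.8]
 [ 0.3  0.6]]
[[536.16613082 234.55075137  85.        ]]
```

```bash
cat >> h.py <<'E'
def rows(target,Rt,n,grip):
    s=r.sense(); R0=R.from_euler('xyz',s['tcp_rot']); d=(R0.inv()*Rt).as_rotvec(); p0=s['eef_pos']
    out=[]
    for k in range(n):
        Rk=R0*R.from_rotvec(d*k/n); t=Rk.inv().apply((np.array(target)-p0)/n)/40
        out.append(f"{grip} "+" ".join(f"{v:.2f}" for v in t)+" "+" ".join(f"{v:.1f}" for v in np.degrees(d/n)))
    print("; ".join(out)); print(s['clock'],s['eef_pos'].round(1),s['tcp_rot'].round(3))
YAW=-0.0945
def tool(tilt,yaw=None):  # tool y along tray x, z = -tray z
    y=YAW if yaw is None else yaw
    T=R.from_euler('ZY',[y,-tilt]).as_matrix()
    return R.from_matrix(np.c_[T[:,1],T[:,0],-T[:,2]])
E
python3 -c "
from h import *
rows([536,235,190],tool(0),11,-1)"
```

```text
-1 -1.04 -0.59 0.09 -0.0 0.0 7.3; -1 -1.10 -0.45 0.09 -0.0 0.0 7.3; -1 -1.15 -0.31 0.09 -0.0 0.0 7.3; -1 -1.18 -0.16 0.09 -0.0 0.0 7.3; -1 -1.19 -0.01 0.09 -0.0 0.0 7.3; -1 -1.18 0.14 0.09 -0.0 0.0 7.3; -1 -1.15 0.29 0.09 -0.0 0.0 7.3; -1 -1.11 0.44 0.09 -0.0 0.0 7.3; -1 -1.04 0.57 0.09 -0.0 0.0 7.3; -1 -0.96 0.70 0.09 -0.0 0.0 7.3; -1 -0.86 0.82 0.09 -0.0 0.0 7.3
0.2 [163.5 603.  230.8] [-3.141 -0.     2.877]
```

Call:
move_arm(series="-1 -0.82 -0.46 0.07 0 0 5.7; -1 -0.86 -0.38 0.07 0 0 5.7; -1 -0.89 -0.29 0.07 0 0 5.7; -1 -0.92 -0.2 0.07 0 0 5.7; -1 -0.93 -0.11 0.07 0 0 5.7; -1 -0.94 -0.01 0.07 0 0 5.7; -1 -0.94 0.08 0.07 0 0 5.7; -1 -0.92 0.17 0.07 0 0 5.7; -1 -0.9 0.26 0.07 0 0 5.7; -1 -0.87 0.35 0.07 0 0 5.7; -1 -0.83 0.44 0.07 0 0 5.7; -1 -0.78 0.52 0.07 0 0 5.7; -1 -0.73 0.6 0.07 0 0 5.7; -1 -0.66 0.66 0.07 0 0 5.7; -1 0 0 0 0 0 0", grip_force=40)

```text
clock: 2.08
eef_pos: [541.9, 215.2, 188.9]
tcp_rot: [-3.141, 0.001, 1.439]
contact_force: [0.1, 0.2, 0.7]
opening: 1.002
```

```bash
python3 - <<'E'
from h import *
import cv2
rows([536,235,170],tool(0),2,-1)
f=vision.grab_frame("wrist"); print(vision.camera_params("wrist"))
cv2.imwrite("pics/w1.png",cv2.resize(f[:,:,::-1],None,fx=1.5,fy=1.5))
p=[344.0,252.8,-.0945]
print(proj("wrist",world(p,[[193,-36,55],[193,36,55],[168,-40,27],[168,40,27],[0,-40,27],[0,40,27]]))*1.5)
E
```

```text
-1 0.24 -0.11 0.24 -0.0 0.0 -1.1; -1 0.24 -0.10 0.24 -0.0 0.0 -1.1
2.075 [541.9 215.2 188.9] [-3.141e+00  1.000e-03  1.439e+00]
{'fx': 335.6556314228328, 'fy': 335.6556314228328, 'cx': 264.41375273412035, 'cy': 186.04215636236086, 'position': array([550.89504741, 282.54076257, 331.42012646]), 'rotation': array([-0.26815106,  0.0024343 , -0.12853583])}
[[383.73116932 312.10654898]
 [377.5983954  169.87836928]
 [341.7653345  304.04764413]
 [332.29614387 160.87494098]
 [ 51.13898078 313.24955918]
 [ 18.88576786 171.81504949]]
```

View pics/w1.png

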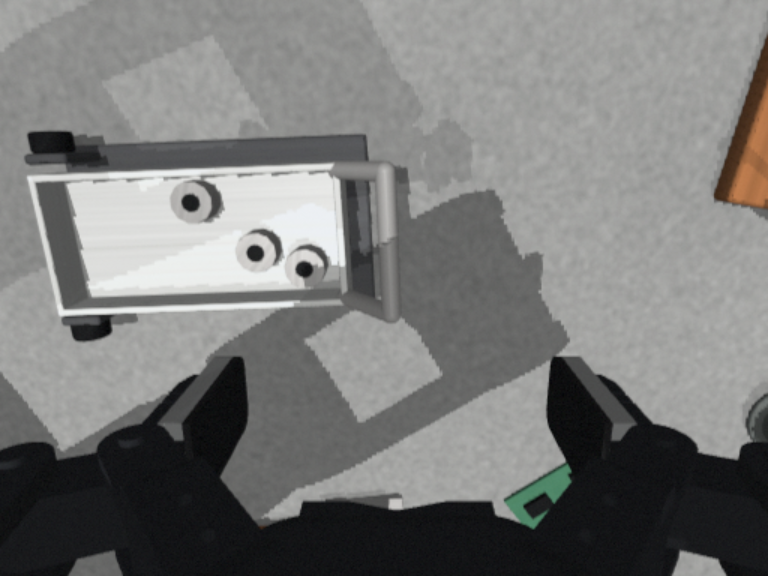

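The bar runs from (387,165) to (393,320) in the wrist view, about 9 px right of the prediction. That puts the bar centre near (540,234). I'll descend with that correction.

Call:
move_arm(series="-1 0.24 -0.03 0.3 0 0 -1.1; -1 0.24 -0.03 0.3 0 0 -1.1; -1 0 0 0.5 0 0 0; -1 0 0 0.5 0 0 0; -1 0 0 0.5 0 0 0; -1 0 0 0 0 0 0")

```text
clock: 2.88
eef_pos: [535.7, 243.3, 98.6]
tcp_rot: [-3.137, 0.001, 1.496]
contact_force: [-0.4, 0.2, 0.7]
opening: 1.0
```

```bash
python3 - <<'E'
from h import *
import cv2
rows([540,234,67],tool(0),2,-1)
f=vision.grab_frame("wrist")
cv2.imwrite("pics/w2.png",cv2.resize(f[:,:,::-1],None,fx=1.5,fy=1.5))
print(proj("wrist",world([348,252,-.0945],[[193,-36,55],[193,36,55],[168,-40,27],[168,40,27],[0,-40,27],[0,40,27]]))*1.5)
E
```

```text
-1 -0.11 0.06 0.40 -0.1 0.0 0.6; -1 -0.11 0.06 0.40 -0.1 0.0 0.6
2.875 [535.7 243.3  98.6] [-3.137e+00  1.000e-03  1.496e+00]
[[ 404.62247725  465.1667877 ]
 [ 410.18591099  271.50015041]
 [ 343.51420489  430.44497788]
 [ 341.97680738  241.00469237]
 [ -61.03840615  422.03860299]
 [-108.08893047  231.4525724 ]]
```

View pics/w2.png

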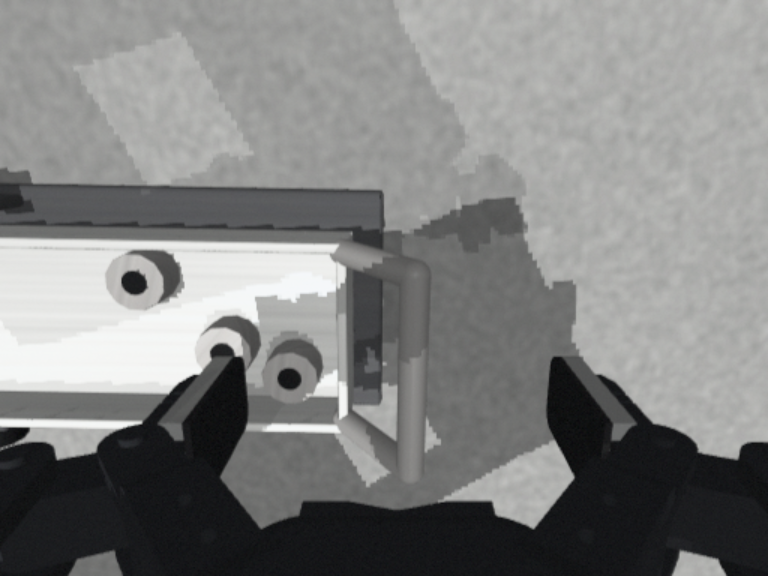

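Call:
move_arm(series="-1 -0.08 0.06 0.2 0 0 0.5; -1 -0.08 0.06 0.2 0 0 0.5; -1 -0.06 0.06 0.2 0 0 0.2; -1 0 0 0.15 0 0 0; -1 0 0 0 0 0 0")

```text
clock: 3.55
eef_pos: [544.1, 234.4, 69.1]
tcp_rot: [-3.141, -0.001, 1.474]
contact_force: [-0.1, -0.2, 0.3]
opening: 1.001
```

Now near the bar. I'll close gently.

Call:
move_arm(series="0 0 -0.03 0.07 0 0 0; 1 0 0 0 0 0 0; 1 0 0 0 0 0 0; 1 0 0 0 0 0 0; 1 0 0 0 0 0 0; 1 0 0 0 0 0 0; 1 0 0 0 0 0 0", grip_force=40)

```text
clock: 4.42
eef_pos: [540.0, 234.7, 66.4]
tcp_rot: [-3.136, 0.0, 1.475]
contact_force: [-1.0, 0.9, -0.8]
opening: 0.097
```

```bash
python3 - <<'E'
from h import *
import cv2
s=r.sense(); print(s['eef_pos'],s['contact_force'],s['opening'])
f=vision.grab_frame("wrist")
cv2.imwrite("pics/w3.png",cv2.resize(f[:,:,::-1],None,fx=1.5,fy=1.5))
E
```

```text
[540.02062576 234.71284462  66.415703  ] [-1.01739993  0.92086572 -0.80654478] 0.09718609388674387
```

View pics/w3.png

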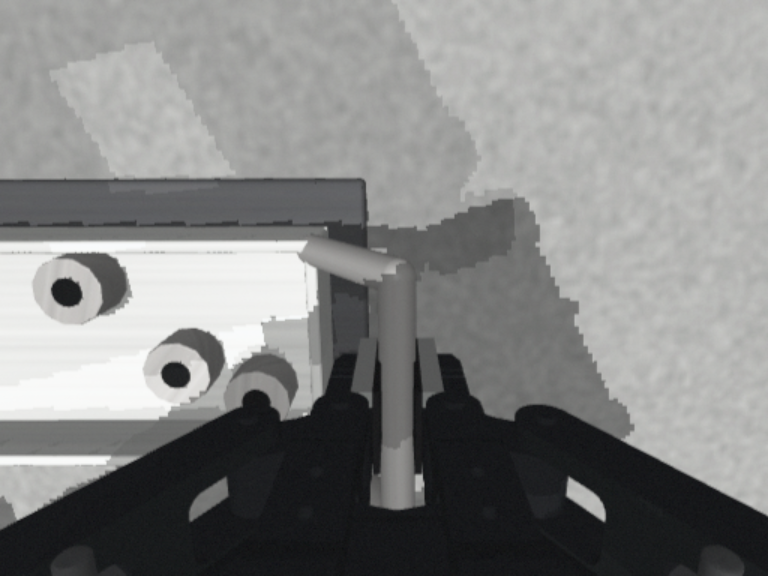

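The bar sits between the pads and the opening of 0.097 matches its thickness. I'll lift along the arc, turning with the tray.

Call:
move_arm(series="1 0 -0.04 -0.21 -2.5 0 0; 1 0 -0.04 -0.21 -2.5 0 0; 1 0 -0.04 -0.21 -2.5 0 0; 1 0 -0.04 -0.21 -2.5 0 0; 1 0 0 0 0 0 0", grip_force=50)

```text
clock: 5.1
eef_pos: [530.4, 235.6, 100.7]
tcp_rot: [2.961, -0.001, 1.475]
contact_force: [0.1, -1.8, 0.5]
opening: 0.093
```

```bash
python3 - <<'E'
from h import *
s=r.sense(); print(s['contact_force'],s['opening'])
Rm=R.from_euler('xyz',s['tcp_rot']).as_matrix(); g=s['eef_pos']-19*Rm[:,2]
print('tool tilt',np.degrees(np.arcsin(Rm[2,1])),'grasp',g, 'tilt from z',np.degrees(np.arcsin((g[2]-30)/200.7)-np.arctan2(55,193)))
E
```

```text
[ 0.1432014  -1.78271763  0.51734783] 0.09335065175137819
tool tilt 10.333562149112245 grasp [526.96822023 235.94542564 119.3604099 ] tilt from z 10.532752370813334
```

Call:
move_arm(series="1 0 -0.04 -0.21 -2.5 0 0; 1 0 -0.04 -0.21 -2.5 0 0; 1 0 -0.04 -0.21 -2.5 0 0; 1 0 -0.04 -0.21 -2.5 0 0; 1 0 -0.04 -0.21 -2.5 0 0; 1 0 -0.04 -0.21 -2.5 0 0; 1 0 -0.02 -0.1 -1.2 0 0; 1 0 0 0 0 0 0; 1 0 0 0 0 0 0; 1 0 0 0 0 0 0; 1 0 0 0 0 0 0")

```text
clock: 6.48
eef_pos: [503.2, 238.1, 149.5]
tcp_rot: [2.675, -0.003, 1.474]
contact_force: [-2.9, 1.8, 1.0]
opening: 0.096
```

```bash
python3 - <<'E'
from h import *
import cv2
s=r.sense(); print(s['contact_force'],s['opening'])
Rm=R.from_euler('xyz',s['tcp_rot']).as_matrix(); g=s['eef_pos']-19*Rm[:,2]
print('tool tilt',np.degrees(np.arcsin(Rm[2,1])),'grasp',g, 'tilt from z',np.degrees(np.arcsin((g[2]-30)/200.7)-np.arctan2(55,193)))
a=vision.grab_frame("scene")[140:250,270:400,::-1]
b=vision.grab_frame("side")[185:295,165:300,::-1]
cv2.imwrite("pics/t1.png",cv2.resize(np.hstack([a,b]),None,fx=3,fy=3,interpolation=cv2.INTER_CUBIC))
E
```

```text
[-2.91990346  1.78987449  0.9944941 ] 0.09552983053484199
tool tilt 26.758347076631207 grasp [494.65161182 238.90437608 166.49662255] tilt from z 26.945493974722943
```

View pics/t1.png

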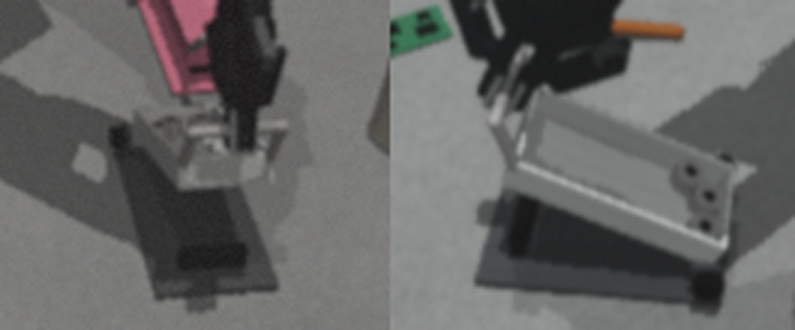

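All three spacers lie at the low end, in the right half of the picture at (690,170), (708,195) and (705,225). I'll release and back out along the tool axis.

Call:
move_arm(series="-0.3 0 0 0 0 0 0; -0.3 0 0 0 0 0 0; -0.3 0 0 0 0 0 0; -0.3 0 0 0 0 0 0; -0.3 0 0 -0.3 0 0 0; -0.3 0 0 -0.6 0 0 0; -0.3 0 0 -0.8 0 0 0; -0.3 0 0 -0.8 0 0 0; -0.3 0 0 -0.8 0 0 0; -0.3 0 0 -0.5 0 0 0; -0.3 0 0 0 0 0 0; -0.3 0 0 0 0 0 0")

```text
clock: 8.07
eef_pos: [431.3, 245.1, 293.3]
tcp_rot: [2.674, -0.007, 1.476]
contact_force: [-0.6, -0.9, -0.1]
opening: 0.654
```

```bash
python3 - <<'E'
from h import *
import cv2
s=r.sense(); print(s['contact_force'],s['opening'],s['eef_pos'])
w=cv2.resize(vision.grab_frame("wrist")[:,:,::-1],(440,330))
b=cv2.resize(vision.grab_frame("side")[185:295,165:285,::-1],None,fx=3,fy=3,interpolation=cv2.INTER_CUBIC)
cv2.imwrite("pics/t2.png",np.hstack([w,b]))
p=[540-193*np.cos(-.0945),234.5-193*np.sin(-.0945),-.0945]
for t in (.40,.44,.47,.5): print(t,((proj("side",world(p,[[168,-40,27],[168,40,27],[0,-40,27],[0,40,27],[193,-38,55],[193,38,55]],t))-[165,185])*3+[440,0]).round().tolist())
E
```

```text
[-0.62081281 -0.85071796 -0.14497456] 0.6544237698671377 [431.30580046 245.07240702 293.31247603]
0.4 [[577.0, 92.0], [553.0, 173.0], [782.0, 166.0], [772.0, 250.0], [556.0, 59.0], [530.0, 135.0]]
0.44 [[582.0, 87.0], [557.0, 168.0], [783.0, 167.0], [774.0, 251.0], [562.0, 53.0], [536.0, 130.0]]
0.47 [[585.0, 84.0], [560.0, 165.0], [784.0, 167.0], [775.0, 251.0], [566.0, 49.0], [541.0, 126.0]]
0.5 [[588.0, 80.0], [564.0, 161.0], [785.0, 168.0], [776.0, 251.0], [571.0, 45.0], [546.0, 122.0]]
```

View pics/t2.png

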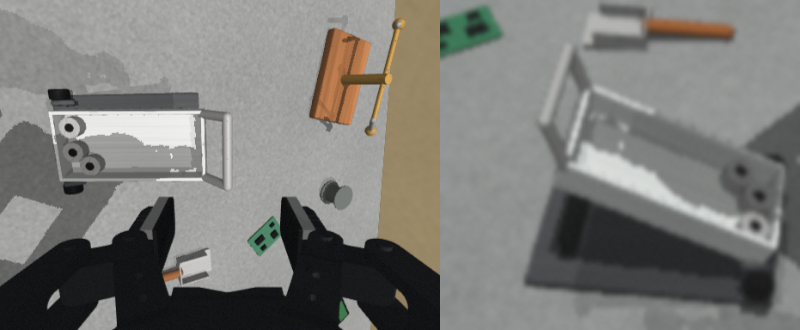

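The tray stands free at about 0.46 rad. The three spacers are at the low end (wrist view (68,128), (73,152), (93,163)), and the farthest is about 45 mm from the end wall, inside the 68 mm limit. The gripper is clear.

```bash
python3 -c "
from rig import r
print(r.sign_off())"
```

```text
the job is handed in; nothing more can be done
None
```

The tray with the three spacers is standing tilted by itself at about 26–27°, with all three spacers together at its low end. The job is handed in; it reported no verdict. I gripped the bar, lifted it along its arc with the gripper turning with the tray, then let go and backed well clear. The robot clock read about 8 s of the allowed 38 s.

**Last checks, after letting go:**
- **Tilt:** the side picture fits about 0.46 rad. Just before release, the gripper's own position gave 26.8–26.9°, which agrees.
- **Spacers:** all three are in the tray. I judged the farthest to be about 45 mm from the low end wall, by eye from the wrist picture rather than by a computed fit. The limit is 68 mm.
- **Contact:** the contact force was near zero (about 1 N) with the gripper clear of the tray.

**Disagreement:** the first fit from the scene and side cameras put the bar 4–6 mm off along the tray compared with the wrist camera. I used the wrist view to correct the grasp.

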